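# Reset a printer bed-height stop to its gauge and lock it

## Task

Set the bed-height stop to its gauge plate: swing the lever of the lock nut anticlockwise until the nut is right off its spring washer, turn the small hex adjuster head above it clockwise until the stop foot rests on the gauge plate with a light but definite pressure (about 10 N, never crushing it), then swing the lever clockwise again until the nut is firmly tight but not forced (about 8 N pushing on the lever near its end). Leave the gauge plate under the foot and the other things on the bench alone.

Things in the scene. Friction and masses are not known exactly. Their poses are not given: they have to be found in the camera images.
- stop: Fixed height-stop fixture: aluminium base plate 170 x 130 x 10 mm, grey post at local x -48 to -76 mm, level arm 44 mm wide, top 90 mm above the bench, ending in a round boss of 68 mm diameter about the vertical screw axis at local x +30 mm, y 0. Origin: centre of the base plate's underside, z up, x from the post to the arm's free end. Bolted down.
- nut: Lock nut of the stiff self-locking kind: dark steel hexagon on the screw axis, 44 mm across flats, 20 mm high, with a lever; origin on the axis at its underside, 92 to 97 mm up. Clockwise from above tightens and sinks it 6 mm per rad. Starts half tight: 8 to 14 N on its washer, 0.3 to 0.42 rad past first touch. Must end at 16 to 38 N, best 25 (0.65 rad past touch). Stays where it is left.
- lever (a point): Point on the nut's lever 65 mm from the screw axis, mid-height, 102 to 108 mm above the bench. Dark steel bar 12 mm wide, 14 mm high, level, ending 86 mm from the axis; x axis outwards along it. Pushed square to it here while it moves, it resists with about 3 N slack, 5 N at 11 N clamp, 8 N at 25 N clamp. Its stiffness holds it at rest, so the push is felt only while it moves.
- washer: Steel spring washer, 40 mm diameter, 4 mm high, on the arm under the nut; does not turn; origin at the centre of its underside. The nut's pressure on it clamps the adjuster. Slack means the nut no longer presses on it.
- head (a point): Top centre of the adjuster head on the screw axis: the small upper hexagon, black plastic, 26 mm across flats, 26 mm high, this point 152 mm above the bench, its underside at least 9 mm above the nut's top. Its x axis is square to one pair of flats. Turns in place. Clockwise from above drives the foot down 5 mm per rad; it touches after 0.45 to 1.2 rad.
- foot: The stop foot: sprung steel pin of 16 mm diameter under the arm on the screw axis; slides, does not turn. Origin: centre of its lower face. With the nut slack the head needs 0.05 N m plus 0.005 N m per N of foot force, which grows 60 N per rad after touching. Let go, the head springs back until about 10 N is left, and stays. Do not turn the head while the nut is tight: it drags hard.
- gauge: Loose steel gauge plate 56 x 44 x 12 mm lying on the base plate under the foot; origin at the centre of its underside, its top 22 mm above the bench. Foot force on it should end between 3 and 22 N and must never exceed 38 N.
- scraper: Bystander: bed scraper with wooden handle, 200 mm long, lying on the bench. Leave alone.
- glue: Bystander: small upright can of 40 mm diameter, 90 mm high. Leave alone.
- tray: Bystander: small grey open tray 100 x 80 x 25 mm. Leave alone.

How it is judged:
On the way, in this order (a step that is already met when the one before it is completed fails the run):
1. the lock nut is slack: it no longer presses on its washer (contact force between nut and washer below 0.5 N), for 0.2 s.
2. the foot rests on the gauge plate with 3 to 22 N while the nut is still slack (contact force between foot and gauge between 3 and 22 N and contact force between nut and washer below 0.5 N), for 0.2 s.
3. the nut is tight on its washer with 16 to 38 N (contact force between nut and washer between 16 and 38 N), for 0.2 s.
At the end, for the whole second after the job is handed in: The nut clamps its washer with 16 to 38 N, the foot rests on the gauge plate with 3 to 22 N, and the gauge plate is at rest (all of step 3 and contact force between foot and gauge between 3 and 22 N and linear speed of gauge below 0.02 m/s); the robot touches nothing.
It fails at once if the nut is forced: more than 60 N on its washer (contact force between nut and washer above 60 N).
It fails at once if the gauge plate is crushed: more than 38 N from the foot (contact force between foot and gauge above 38 N).
It fails at once if the adjuster is forced while the nut is tight (foot moving faster than 1.5 mm/s with over 5 N on the washer) (contact force between nut and washer above 5 N and linear speed of foot above 0.0015 m/s).
It fails at once if a bystander is moved by more than 20 mm (distance of any of scraper, glue, tray from where it was at the start of the episode above 0.02 m).
It also fails if it takes over 67 s, if anything falls off the work surface, if the arm or the gripper's body presses on something with over 40 N, if the wrist force passes 120 N, or if a joint passes its speed limit or range.

## Robot

A 6-joint arm with a two-finger parallel gripper is mounted at the origin on the work surface. World frame = base frame: x ahead of the robot, y to its left, z up, the work surface at z = 0. Lengths are in m, angles in rad, forces in N, time in s.
With the tool pointing down it reaches from about 0.275 to 0.85 m from the base axis. Payload 5.2 kg.
Tool frame: the origin (TCP) lies midway between the tips of the shut fingers; the grasp point (between the pads) lies 19 mm behind it; z points along the fingers, y is the line along which they close (so a half turn about z gives the same grasp; the last joint's range is limited). The gripper opens to 85 mm and grips with 20 to 120 N. Pads are 22 mm wide; open, the fingers measure 114 mm over their backs; the gripper's body (76 mm by 85 mm) begins 54 mm behind the grasp point. The pads swing forward as they close: fully open they stand 13 mm farther back than shut.
Start: joints at [-1.433, 0.259, 1.535, -0, 1.348, -0.203], TCP at [0.184, -0.518, 0.231] pointing down, gripper open.
Joint ranges: [-3.14, 3.14], [-0.91, 2.08], [0.19, 2.58], [-1.22, 4.36], [0.22, 2.71], [-3.12, 3.12]. Speed limits (rad/s): [2.57, 2.57, 3.14, 3.14, 3.14, 3.14].

## Interface

Orientations are given as a unit quaternion [x, y, z, w].
In Python, from rig import manip gives the robot as it stands.
- The arm moves only by the tool arm_command, never from a script. Its argument "moves" is text: rows parted by semicolons, each of 7 numbers parted by spaces: the turn, a rotation vector about the tool's x, y, z in rad, then the shift along the tool's x, y, z in m, then the gripper's target within -1 to 1 (fully open at 1, half-way at 0, shut at -1). A call has 1 to 12 rows; each row shifts and turns the commanded pose from where the row before left it, along the tool's axes as they then stand; what a row does not reach is not made up. A row lasts 1/8 s, in which the tool goes at most 62.5 mm and 10.7 degrees, less where a joint would pass 70% of its speed; a pose out of reach is approached as far as the arm can. A call with a gripper value outside its range is refused whole. The fingers move at their own pace and stop on an object; "newtons" is the grip in N (left out, the last holds). Time passes only in rows, so rows that do not move let the fingers close. It gives the time, the measured TCP pose, the force, the opening and the grip force at its end, in the units of the state.
- manip.sense(): the state, without advancing time (a new reading comes with each control period).
- manip.snapshot(name): name is "side" or "top" or "wrist"; returns a dict with "img" (384x512x3 uint8, red, green, blue), "mtx" (3x3 intrinsics, pixels), "distortion" ([k1, k2, p1, p2, k3] as OpenCV has them; the pictures are not rectified), "eye" and "attitude" of the camera in the world. Camera axes: x right, y down, z forward; pixel columns grow to the right and rows downward; lengths in m; the calibration is good to about 2 mm. A picture is of the moment at which its call begins. There is no depth.
- manip.finish_job(): hands the job in; it is judged then, once.
The state is a dict: "time": time; "qpos": joint angles; "joint_vel": joint speeds; "joint_efforts": joint torques, N m; "eef_pos": TCP position; "eef_rot": TCP orientation; "contact_force": force on the tool from outside, world axes, zero at the start; "moment": the same for the moment, N m; "grip_width": opening from 0.0 (shut) to 1.0 (fully open); "finger_force": force on a finger pad.
Only numpy, scipy, OpenCV 4.12 (cv2) and the standard library are available. Lean on these libraries where they do the work, as an engineer would, in place of code of your own. Each camera call takes 0.05 s, during which the arm holds its last target. There are 200 camera calls.

## Working session

There is one attempt and no reset: what is moved stays moved. The work goes in short steps, Python scripts to look and compute and a tool call to move; the robot and the scene stay as the last step left them, time stands still between calls to the robot, and variables do not carry over. Pictures are saved under pics/ and viewed, at most 10 in all, crops included, and the job is handed in when it is done.

Besides the shell and the picture viewer there is one more tool, called after ">>>" as name(argument=value, ...), one argument or row to a line, values as JSON. arm_command: Moves the arm, as the interface text tells. Its arguments: {"type":"object","properties":{"moves":{"type":"string"},"newtons":{"type":"number"}},"required":["moves"]}

```bash
mkdir -p pics
cat > h.py <<'E'
import numpy as np, cv2
from scipy.spatial.transform import Rotation as R
from rig import manip
def rot(a):
    a=np.array(a,float)
    return a if a.shape==(3,3) else R.from_quat(a).as_matrix()
def ray(s,uv):
    p=cv2.undistortPoints(np.array([[uv]],float),np.array(s["mtx"]),np.array(s["distortion"],float))[0,0]
    return np.array(s["eye"]),rot(s["attitude"])@np.array([p[0],p[1],1])
def onz(s,uv,z):
    e,d=ray(s,uv); return e+d*(z-e[2])/d[2]
def proj(s,P):
    A=rot(s["attitude"]); c=A.T@(np.array(P,float)-np.array(s["eye"]))
    return cv2.projectPoints(c.reshape(1,1,3),np.zeros(3),np.zeros(3),np.array(s["mtx"]),np.array(s["distortion"],float))[0].ravel()
def save(s,n,crop=None,k=1):
    im=s["img"][:,:,::-1]
    if crop: x0,y0,x1,y1=crop; im=im[y0:y1,x0:x1]
    cv2.imwrite("pics/"+n,cv2.resize(np.ascontiguousarray(im),None,fx=k,fy=k,interpolation=cv2.INTER_CUBIC))
E
python3 - <<'E'
from h import *
a=manip.snapshot("top");b=manip.snapshot("side")
for s in(a,b): print(s["eye"],s["attitude"],s["mtx"])
im=np.hstack([a["img"],b["img"]])[:,:,::-1]
cv2.imwrite("pics/a.png",a["img"][:,:,::-1]);cv2.imwrite("pics/b.png",b["img"][:,:,::-1])
print(manip.sense())
E
```

```text
[0.36951296 0.03816062 0.95133307] [-0.70071139  0.70239523 -0.0892284   0.08765145] [[354.62662177   0.         258.64718647]
 [  0.         354.62662177 192.57111853]
 [  0.           0.           1.        ]]
[ 0.4648405  -0.53738564  0.49882823] [ 0.87685387 -0.07913595  0.05399719 -0.47111473] [[351.94371962   0.         260.13373568]
 [  0.         351.94371962 191.64644108]
 [  0.           0.           1.        ]]
{'time': 0.1, 'qpos': array([-1.43280499e+00,  2.59291142e-01,  1.53593203e+00,  6.64305186e-06,
        1.34798466e+00, -2.02827945e-01]), 'joint_vel': array([ 0.00028483, -0.00177651, -0.00205172,  0.00110279, -0.00014908,
       -0.00051703]), 'joint_efforts': array([ 3.57195917e-03, -4.46973968e+01, -2.91246772e+01,  2.10539196e-05,
        6.28761525e-03, -9.35816331e-06]), 'eef_pos': array([ 0.18378979, -0.51790958,  0.2305632 ]), 'eef_rot': array([ 9.85515184e-01,  1.69585288e-01,  2.94132381e-05, -8.07060753e-04]), 'contact_force': array([-0.10793121,  1.13252641, -0.5469485 ]), 'moment': array([-0.03075817, -0.01267436, -0.05896279]), 'finger_force': 0.0, 'grip_width': 1.0039386970458968}
```

View pics/a.png

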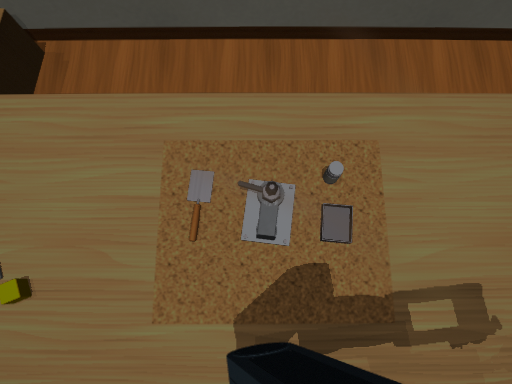

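View pics/b.png

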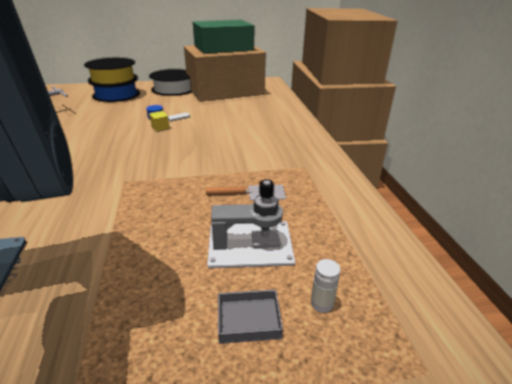

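The top view shows the head near (271,187), the lever pointing left with its end near (240,184), the post at (267,230), the scraper to the left, and the can and tray to the right. The side view shows the head at (266,185).

Run:
```python
from h import *
a=manip.snapshot("top");b=manip.snapshot("side")
A=a["img"][150:250,220:310];B=b["img"][165:275,195:305]
A=cv2.resize(A,(396,440),interpolation=cv2.INTER_CUBIC);B=cv2.resize(B,(396,440)  ,interpolation=cv2.INTER_CUBIC)  # A x4.4 ; B x3.6,4.0
cv2.imwrite("pics/c.png",np.hstack([A,B])[:,:,::-1])
for uv in[(271,187)]: print(onz(a,uv,.152))
print(onz(b,(266,182),.152), onz(a,(240,184),.105))
def corners(n): pass
for uv in [(249,181),(295,184),(291,244),(242,241)]: print(uv,onz(a,uv,.01))
```

```text
[0.58767287 0.00719169 0.152     ]
[0.58857422 0.00839303 0.152     ] [0.60837179 0.0821344  0.105     ]
(249, 181) [0.64374126 0.06229145 0.01      ]
(295, 184) [ 0.63486939 -0.06462511  0.01      ]
(291, 244) [ 0.4701071  -0.04945931  0.01      ]
(242, 241) [0.47836002 0.08016302 0.01      ]
```

View pics/c.png

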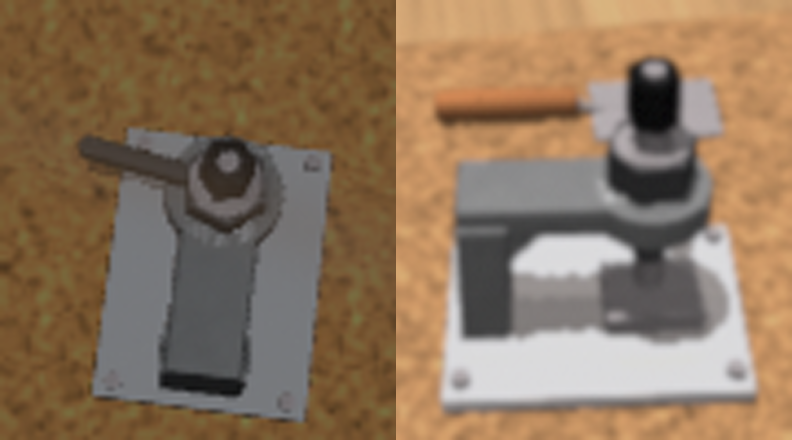

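>>> arm_command(
  moves="0 0 -0.162 0 0 0 1;0 0 -0.162 0 0 0 1;0 0 -0.162 0 0 0 1;0 0 -0.162 0 0 0 1;0 0 -0.162 0 0 0 1;0 0 -0.16 0 0 0 1",
  newtons=30,
)

```text
time: 0.95
eef_pos: [0.1838, -0.5182, 0.2311]
eef_rot: [0.791, 0.612, 0.0, -0.0]
contact_force: [1.7, 0.3, 0.4]
grip_width: 1.0
finger_force: 0.0
```

>>> arm_command(
  moves="0 0 0 0.0564 0.0212 0 1;0 0 0 0.0564 0.0212 0 1;0 0 0 0.0564 0.0212 0 1;0 0 0 0.0564 0.0212 0 1;0 0 0 0.0564 0.0212 0 1;0 0 0 0.0564 0.0212 0 0.5;0 0 0 0.0564 0.0212 0 0;0 0 0 0.0564 0.0212 0 -0.4;0 0 0 0.0564 0.0212 0 -0.4;0 0 0 0.0564 0.0212 0 -0.4;0 0 0 0.0564 0.0212 0 -0.4;0 0 0 0.0564 0.0212 0 -0.4",
)

```text
time: 2.45
eef_pos: [0.6046, 0.0721, 0.2312]
eef_rot: [0.793, 0.61, -0.0, 0.0]
contact_force: [0.3, -0.9, 0.6]
grip_width: 0.301
finger_force: 0.0
```

>>> arm_command(
  moves="0 0 0 0 0 0 -0.4;0 0 0 0 0 0 -0.4",
)

```text
time: 2.7
eef_pos: [0.6032, 0.0703, 0.2307]
eef_rot: [0.793, 0.61, -0.001, -0.0]
contact_force: [0.2, -0.6, 0.8]
grip_width: 0.301
finger_force: 0.0
```

Run:
```python
from h import *
s=manip.sense();print(s["eef_pos"],s["eef_rot"],s["grip_width"],s["qpos"],s["moment"],s["contact_force"])
w=manip.snapshot("wrist");save(w,"d.png",k=1.5);print(w["eye"],w["attitude"])
for n,P in dict(head=(.588,.0075,.152),lev=(.605,.070,.112),tcp=s["eef_pos"]).items(): print(n,proj(w,P))
```

```text
[0.60320012 0.0703072  0.2306706 ] [ 7.92505837e-01  6.09863826e-01 -7.29479803e-04 -2.82418337e-04] 0.3007308257667307 [-6.71247014e-02  3.62927471e-01  1.39018151e+00 -5.50775587e-04
  1.38995137e+00  1.91993111e-01] [-0.09173317 -0.03864843 -0.00694987] [ 0.21736398 -0.5593436   0.75158565]
[0.62189644 0.14129377 0.37390676] [ 0.98080861 -0.12754148 -0.02003219  0.14610394]
head [255.64239797 276.48232856]
lev [256.06654189 184.7256842 ]
tcp [253.99484271 248.9585404 ]
```

View pics/d.png

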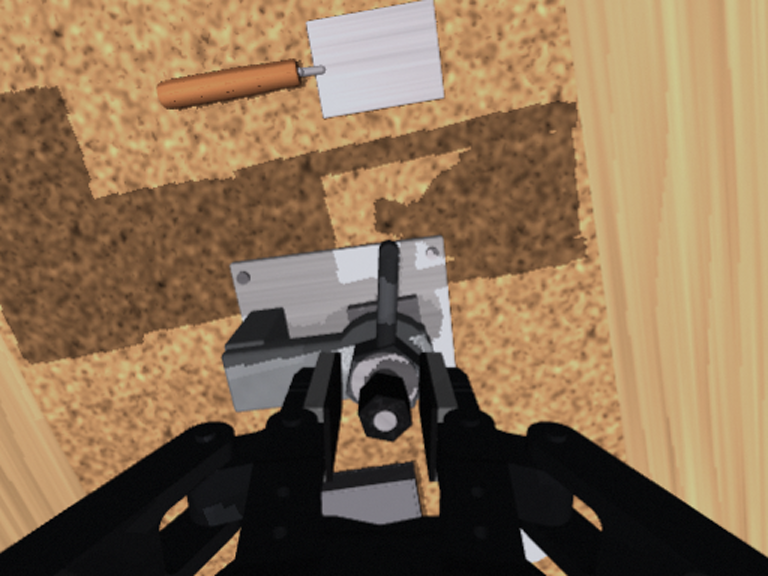

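The wrist view shows the head top at (385,420) and the lever running straight up to its end at (388,243), both in 1.5x pixels. The fingers stand to either side of the head.

Run:
```python
from h import *
w=manip.snapshot("wrist")
h=onz(w,(385/1.5,420/1.5),.152);e=onz(w,(389/1.5,243/1.5),.112);m=onz(w,(387.5/1.5,300/1.5),.112)
print(h,e,m,np.linalg.norm((e-h)[:2]),np.arctan2(*(e-h)[1::-1]),np.arctan2(*(e-m)[1::-1]))
save(w,"e.png",(225,230,290,310),6)
```

```text
[0.58775829 0.00334954 0.152     ] [0.61261274 0.08772027 0.112     ] [0.60329313 0.05536432 0.112     ] 0.08795546721286161 1.284313777605582 1.290353480918094
```

View pics/e.png

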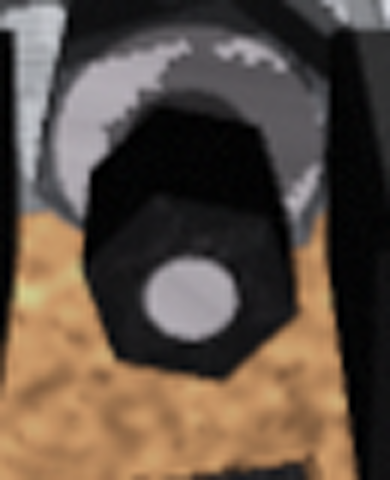

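>>> arm_command(
  moves="0 0 0.02 -0.003 0.004 0.04 -0.4;0 0 0 0 0 0.04 -0.4;0 0 0 0 0 0.03 -0.4;0 0 0 0 0 0.02 -0.4;0 0 0 0 0 0.012 -0.4;0 0 0 0 0 0 -0.4",
)

```text
time: 3.55
eef_pos: [0.6062, 0.0655, 0.089]
eef_rot: [0.799, 0.601, -0.0, -0.0]
contact_force: [-0.2, -0.1, -0.2]
grip_width: 0.303
finger_force: 0.0
```

Run:
```python
from h import *
# hexagon directions of the head from earlier close view (camera pose unchanged record)
s=manip.sense();print(s["eef_pos"],s["contact_force"],s["moment"])
w=manip.snapshot("wrist");save(w,"f.png",k=1.5)
w["eye"]=np.array([0.62189644,0.14129377,0.37390676]);w["attitude"]=np.array([0.98080861,-0.12754148,-0.02003219,0.14610394])
V=[(85,258),(118,358),(222,380),(297,308),(275,222),(155,195)]
P=[onz(w,(x/6+225-.4,y/6+230-.4),.152)[:2] for x,y in V]
c=np.mean(P,0);print(c)
for i in range(6):
    d=P[(i+1)%6]-P[i];print(np.round(np.linalg.norm(d)*1e3,1),round(np.arctan2(d[1],d[0])%(np.pi/3),3),round((np.arctan2(*(P[i]-c)[::-1])-np.pi/6)%(np.pi/3),3))
```

```text
[0.60623116 0.06549907 0.08899605] [-0.16584165 -0.13293106 -0.21349012] [ 0.01677253 -0.01122995  0.05679508]
[0.58849663 0.00637132]
15.9 0.535 1.007
14.4 0.549 0.045
14.9 0.585 0.021
13.3 0.503 0.048
16.3 0.542 1.001
13.2 0.531 0.081
```

View pics/f.png

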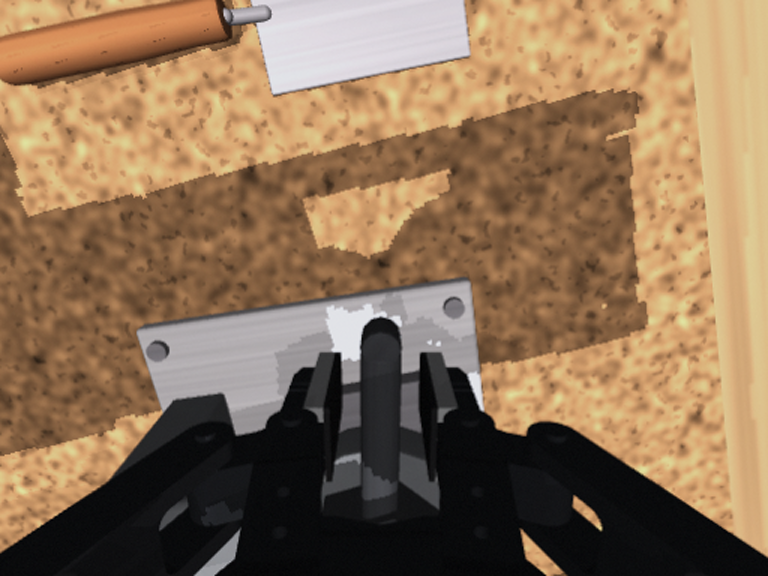

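The lever bar at (380,420) sits centred between the fingers, so I'll sweep it anticlockwise.

>>> arm_command(
  moves="0 0 -0.05 0 -0.0033 0 -0.4;0 0 -0.05 0 -0.0033 0 -0.4;0 0 -0.05 0 -0.0033 0 -0.4;0 0 -0.05 0 -0.0033 0 -0.4;0 0 -0.05 0 -0.0033 0 -0.4;0 0 -0.05 0 -0.0033 0 -0.4",
)

```text
time: 4.35
eef_pos: [0.5898, 0.0689, 0.0917]
eef_rot: [0.7, 0.715, 0.002, 0.003]
contact_force: [2.6, -1.4, 0.7]
grip_width: 0.299
finger_force: 1.6
```

>>> arm_command(
  moves="0 0 -0.05 0 -0.0033 0 -0.4;0 0 -0.05 0 -0.0033 0 -0.4;0 0 -0.05 0 -0.0033 0 -0.4;0 0 -0.05 0 -0.0033 0 -0.4;0 0 -0.05 0 -0.0033 0 -0.4",
)

```text
time: 4.97
eef_pos: [0.5742, 0.0672, 0.0923]
eef_rot: [0.605, 0.796, 0.002, 0.003]
contact_force: [4.1, -0.5, 3.4]
grip_width: 0.301
finger_force: 1.8
```

>>> arm_command(
  moves="0 0 -0.05 0 -0.0033 0 -0.4;0 0 -0.05 0 -0.0033 0 -0.4;0 0 -0.05 0 -0.0033 0 -0.4",
)

```text
time: 5.35
eef_pos: [0.5648, 0.0642, 0.0922]
eef_rot: [0.544, 0.839, 0.002, 0.003]
contact_force: [2.7, 0.8, 3.1]
grip_width: 0.302
finger_force: 1.8
```

Run:
```python
from h import *
s=manip.sense();print(s["eef_pos"],s["eef_rot"],s["contact_force"],s["moment"],s["qpos"])
w=manip.snapshot("wrist");save(w,"g.png",k=1.5)
```

```text
[0.56476283 0.06416463 0.09222708] [0.54365415 0.83929957 0.00214967 0.00343134] [2.72096044 0.77763443 3.11308389] [ 0.20627854 -0.55156536 -0.05149087] [-8.34133991e-02  4.14682871e-01  1.67766590e+00  6.40281760e-04
  1.04116463e+00 -5.04950844e-01]
```

View pics/g.png

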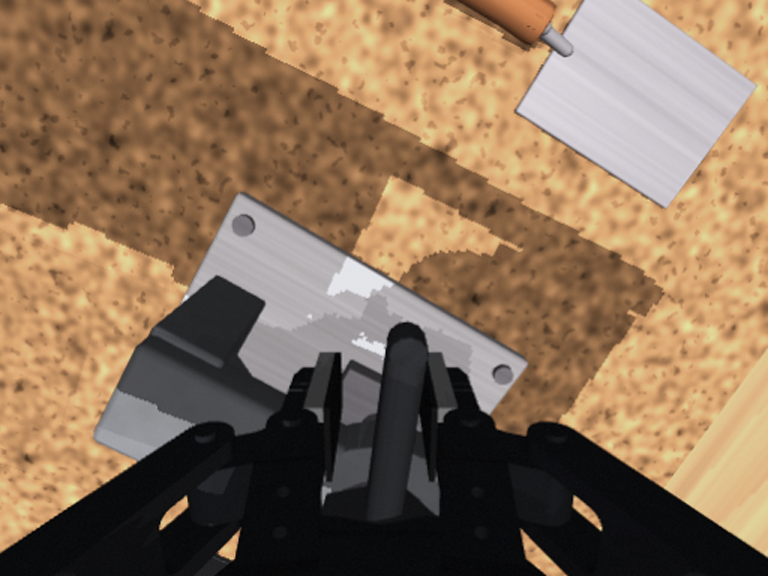

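The lever now leans about 0.09 rad clockwise of the tool, so it has turned about 0.6 rad. The drag has fallen to 3 N, so the nut is slack. Next I'll go up and over to the head.

>>> arm_command(
  moves="0 0 0 0 0.004 0 -0.4;0 0 0 0 0 -0.03 -0.4;0 0 0 0 0 -0.05 -0.4;0 0 0.135 0 0 -0.05 0;0 0 0.135 0 0 0 0.2;0 0 0.135 0 0 0 0.2;0 0 0 -0.03 0.011 0 0.2;0 0 0 -0.03 0.011 0 0.2;0 0 0 0 0 0 0.2;0 0 0 0 0 0 0.2",
)

```text
time: 6.65
eef_pos: [0.5877, 0.0067, 0.2191]
eef_rot: [0.702, 0.712, -0.0, -0.001]
contact_force: [-0.6, -0.0, 0.0]
grip_width: 0.598
finger_force: 0.0
```

Run:
```python
from h import *
s=manip.sense();print(s["eef_pos"],s["eef_rot"],s["contact_force"],s["moment"],s["grip_width"])
w=manip.snapshot("wrist");save(w,"i.png",(180,170,340,330),3.7)
print(proj(w,(.588,.005,.152)))
```

```text
[0.58767617 0.00666563 0.21908324] [ 7.02101473e-01  7.12076595e-01 -1.93705148e-04 -6.37848319e-04] [-0.64550534 -0.00126105  0.03895221] [-0.00077943  0.02378819 -0.05548213] 0.5981571636704953
[254.66720984 207.29623624]
```

View pics/i.png

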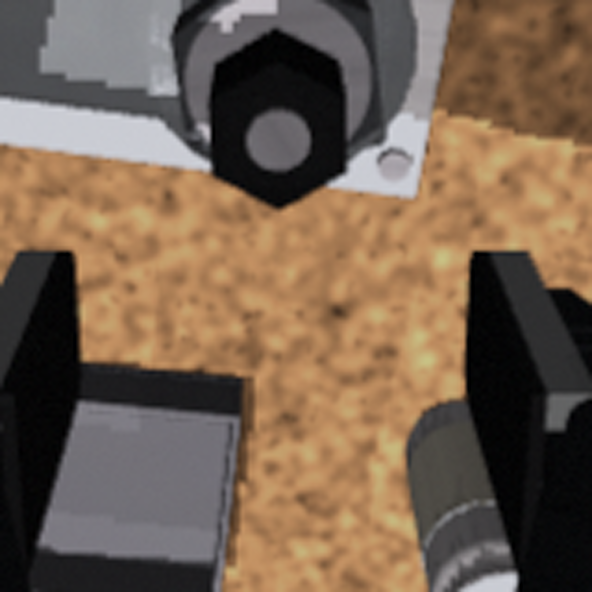

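The head sits square to the fingers, centred at crop (278,138), which agrees with the estimated axis. I'll descend and grip it.

>>> arm_command(
  moves="0 0 0 -0.0015 0 0.04 0.2;0 0 0 0 0 0.03 0.2;0 0 0 0 0 0.015 0.2;0 0 0 0 0 0.009 0.2;0 0 0 0 0 0 -0.2;0 0 0 0 0 0 -0.5;0 0 0 0 0 0 -0.6;0 0 0 0 0 0 -0.6;0 0 0 0 0 0 -0.6",
  newtons=30,
)

```text
time: 7.82
eef_pos: [0.5887, 0.0049, 0.1262]
eef_rot: [0.702, 0.712, 0.001, 0.001]
contact_force: [-0.2, 1.1, 5.4]
grip_width: 0.3
finger_force: 31.9
```

```bash
cat > st.py <<'E'
from h import *
M=[];E=[];q=[]
for i in range(5):
    s=manip.sense();M.append(s["moment"][2]);E.append(s["joint_efforts"][5]);q.append(s["qpos"][5]);manip.snapshot("wrist")
print(s["time"],s["eef_pos"],s["contact_force"],"mz",np.round(M,3),np.mean(M),"eff",np.round(E,4),"q6",np.round(q,4),s["grip_width"],s["finger_force"])
print("psi",2*np.arctan2(s["eef_rot"][1],s["eef_rot"][0]))
E
python3 st.py
```

```text
8.025 [0.58873991 0.00482472 0.12626869] [-0.09733511  1.65728767  5.78371896] mz [-0.01   0.019  0.007  0.008 -0.052] -0.00545992526167465 eff [-0.0021 -0.0031 -0.0042 -0.0045 -0.0046] q6 [-0.1963 -0.1964 -0.1964 -0.1964 -0.1964] 0.2981526367853676 31.94288774393499
psi 1.5857814570630278
```

>>> arm_command(
  moves="0 0 0.07 0 0 0 -0.6;0 0 0.07 0 0 0 -0.6;0 0 0.07 0 0 0 -0.6;0 0 0.07 0 0 0 -0.6;0 0 0.07 0 0 0 -0.6;0 0 0.05 0 0 0 -0.6",
)

```text
time: 8.82
eef_pos: [0.5882, 0.0049, 0.1263]
eef_rot: [0.83, 0.558, 0.0, 0.0]
contact_force: [-1.7, 2.0, 7.9]
grip_width: 0.298
finger_force: 32.3
```

```bash
python3 st.py
```

```text
9.025 [0.58814755 0.00494922 0.12624306] [-3.19367969  2.38561207  7.27794025] mz [ 0.027 -0.126 -0.084 -0.063 -0.126] -0.0744016957751962 eff [-0.4024 -0.1284  0.2952  0.0511 -0.0343] q6 [0.2054 0.2074 0.2048 0.2039 0.2038] 0.2948959632413236 31.927748015150428
psi 1.1857322550527347
```

>>> arm_command(
  moves="0 0 0.03 0 0 0 -0.6;0 0 0.03 0 0 0 -0.6;0 0 0.03 0 0 0 -0.6;0 0 0 0 0 0 -0.6",
)

```text
time: 9.57
eef_pos: [0.588, 0.005, 0.1262]
eef_rot: [0.854, 0.521, 0.0, 0.0]
contact_force: [-3.3, 1.1, 7.5]
grip_width: 0.3
finger_force: 32.0
```

```bash
python3 st.py
```

```text
9.775 [0.58804887 0.00498568 0.12624605] [-2.02738769  2.03549305  7.72901749] mz [-0.077 -0.06  -0.109 -0.046 -0.048] -0.06804566867255639 eff [ 0.0613 -0.0282 -0.0528 -0.0584 -0.0594] q6 [0.294  0.2938 0.2937 0.2938 0.2937] 0.3000334843369442 31.967463763430715
psi 1.0958019039019478
```

>>> arm_command(
  moves="0 0 0.03 0 0 0 -0.6;0 0 0.03 0 0 0 -0.6;0 0 0.03 0 0 0 -0.6;0 0 0 0 0 0 -0.6",
)

```text
time: 10.32
eef_pos: [0.5879, 0.0051, 0.1262]
eef_rot: [0.876, 0.482, 0.0, -0.0]
contact_force: [-3.1, 1.8, 7.4]
grip_width: 0.296
finger_force: 32.0
```

```bash
python3 st.py
```

```text
10.525 [0.58790752 0.0050577  0.12624585] [-2.69330344  2.21173426  7.9912126 ] mz [-0.022 -0.077 -0.008 -0.073 -0.105] -0.05700085547365791 eff [ 0.0619 -0.0275 -0.0522 -0.0577 -0.0588] q6 [0.3841 0.3838 0.3837 0.3837 0.3837] 0.2953557743481687 32.00204481370747
psi 1.0057764690690691
```

>>> arm_command(
  moves="0 0 0.03 0 0 0 -0.6;0 0 0.03 0 0 0 -0.6;0 0 0.03 0 0 0 -0.6;0 0 0 0 0 0 -0.6",
)

```text
time: 11.08
eef_pos: [0.5878, 0.0051, 0.1262]
eef_rot: [0.897, 0.442, 0.0, -0.0]
contact_force: [-2.9, 2.3, 7.7]
grip_width: 0.298
finger_force: 32.0
```

```bash
python3 st.py
```

```text
11.275 [0.58780288 0.00512363 0.12623811] [-3.577854    2.48926237  8.20136824] mz [-0.065 -0.077 -0.02  -0.085 -0.066] -0.0627009873465472 eff [ 0.0625 -0.0269 -0.0515 -0.057  -0.058 ] q6 [0.4741 0.4738 0.4737 0.4737 0.4737] 0.3005028976787786 32.0350672211498
psi 0.9157959864035724
```

>>> arm_command(
  moves="0 0 0.03 0 0 0 -0.6;0 0 0.03 0 0 0 -0.6;0 0 0.03 0 0 0 -0.6;0 0 0 0 0 0 -0.6",
)

```text
time: 11.82
eef_pos: [0.5877, 0.0052, 0.1262]
eef_rot: [0.916, 0.401, -0.0, -0.0]
contact_force: [-2.8, 2.6, 8.4]
grip_width: 0.295
finger_force: 32.1
```

```bash
python3 st.py
```

```text
12.025 [0.58768735 0.00524046 0.12622628] [-3.7317551   3.10539133  9.01315322] mz [ 0.014 -0.042 -0.013 -0.082  0.008] -0.023018399017692988 eff [ 0.0839 -0.0059 -0.0305 -0.036  -0.037 ] q6 [0.564  0.5637 0.5637 0.5637 0.5637] 0.29956487226302536 32.13863926939666
psi 0.825899533377637
```

>>> arm_command(
  moves="0 0 0.03 0 0 0 -0.6;0 0 0.03 0 0 0 -0.6;0 0 0.03 0 0 0 -0.6;0 0 0 0 0 0 -0.6",
)

```text
time: 12.58
eef_pos: [0.5876, 0.0053, 0.1262]
eef_rot: [0.933, 0.36, -0.0, -0.0]
contact_force: [-3.7, 3.1, 8.8]
grip_width: 0.301
finger_force: 32.3
```

```bash
python3 st.py
```

```text
12.775 [0.58761338 0.00530404 0.1262479 ] [-3.8122654   2.08816951  8.62393653] mz [-0.001  0.014 -0.001  0.013  0.082] 0.021274652240744797 eff [ 0.1149  0.0251  0.0004 -0.005  -0.0061] q6 [0.6539 0.6537 0.6537 0.6536 0.6536] 0.29960267255866657 32.27746283635497
psi 0.7359890721242893
```

The joint effort has climbed steadily since touch, and the rise corresponds to about 9–10 N on the foot. I'll release and return above the lever.

>>> arm_command(
  moves="0 0 0 0 0 0 -0.4;0 0 0 0 0 0 0;0 0 0 0 0 0 0.2;0 0 0 0 0 -0.02 0.2;0 0 0 0 0 -0.03 0.2;0 0 0 0 0 -0.04 0.2",
)

```text
time: 13.58
eef_pos: [0.5874, 0.0047, 0.2149]
eef_rot: [0.933, 0.36, -0.001, -0.001]
contact_force: [0.1, 0.3, 0.7]
grip_width: 0.6
finger_force: 0.0
```

>>> arm_command(
  moves="0 0 -0.166 0 0 0 0.2;0 0 -0.166 0 0 0 0.2;0 0 -0.166 0 0 0 0;0 0 -0.166 0 0 0 -0.4;0 0 -0.166 0 0 0 -0.4;0 0 -0.166 0 0 0 -0.4;0 0 -0.166 0 0 0 -0.4;0 0 0 0.03 0 0 -0.4;0 0 0 0.035 0 0 -0.4;0 0 0 0 0 0 -0.4;0 0 0 0 0 0 -0.4",
)

```text
time: 14.95
eef_pos: [0.5675, 0.0659, 0.2152]
eef_rot: [0.582, 0.813, -0.0, 0.0]
contact_force: [-0.0, 0.0, 0.5]
grip_width: 0.297
finger_force: 0.0
```

Run:
```python
from h import *
s=manip.sense();print(s["eef_pos"],2*np.arctan2(s["eef_rot"][1],s["eef_rot"][0]),s["contact_force"],s["grip_width"])
w=manip.snapshot("wrist");save(w,"j.png",k=1.5)
a=np.array([.588,.005]);
for t in(1.8,1.9,2.0): print(t,[np.round(1.5*proj(w,(*(a+r*np.array([np.cos(t),np.sin(t)])),.115)),1) for r in(.04,.086)])
```

```text
[0.56749833 0.06590908 0.21518299] 1.8981979905864088 [-3.86012782e-04  2.88086826e-02  5.09339844e-01] 0.29729293547638636
1.8 [array([388.2, 330. ]), array([397.3, 248.4])]
1.9 [array([380.9, 329.7]), array([380.8, 247.6])]
2.0 [array([373.7, 330. ]), array([364.4, 248.4])]
```

View pics/j.png

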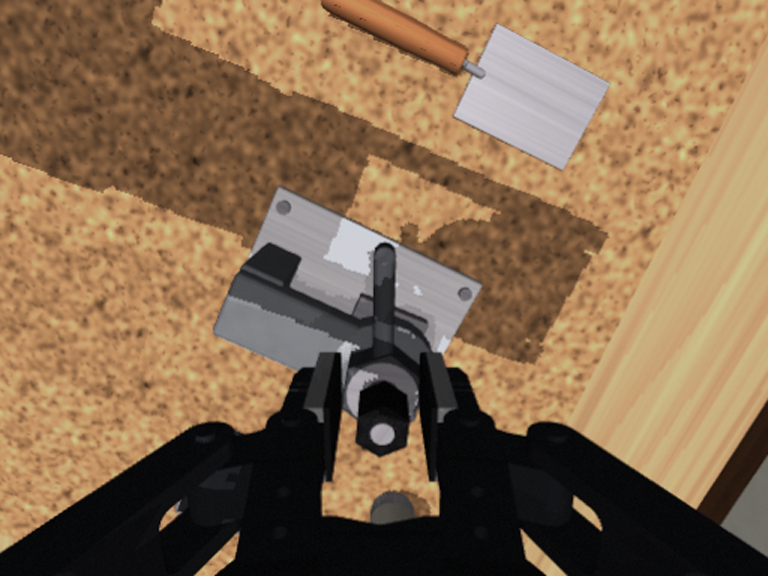

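The lever end is at (386,246), so its angle is about 1.87 rad and the fingers straddle it well. The target angle is about 1.0 rad. I'll descend and sweep clockwise.

>>> arm_command(
  moves="0 0 0 0 0 0.04 -0.4;0 0 0 0 0 0.04 -0.4;0 0 0 0 0 0.03 -0.4;0 0 0 0 0 0.015 -0.4;0 0 0 0 0 0 -0.4",
)

```text
time: 15.62
eef_pos: [0.567, 0.0657, 0.0895]
eef_rot: [0.583, 0.813, -0.001, -0.001]
contact_force: [0.4, 0.1, -0.3]
grip_width: 0.3
finger_force: 0.0
```

>>> arm_command(
  moves="0 0 0.05 0 0.0033 0 -0.4;0 0 0.05 0 0.0033 0 -0.4;0 0 0.05 0 0.0033 0 -0.4;0 0 0.05 0 0.0033 0 -0.4;0 0 0.05 0 0.0033 0 -0.4;0 0 0.05 0 0.0033 0 -0.4;0 0 0.05 0 0.0033 0 -0.4;0 0 0.05 0 0.0033 0 -0.4",
)

```text
time: 16.62
eef_pos: [0.5933, 0.0698, 0.0915]
eef_rot: [0.733, 0.68, -0.0, 0.0]
contact_force: [-2.6, -1.1, -0.6]
grip_width: 0.3
finger_force: 1.1
```

>>> arm_command(
  moves="0 0 0.05 0 0.0033 0 -0.4;0 0 0.05 0 0.0033 0 -0.4;0 0 0.05 0 0.0033 0 -0.4;0 0 0.05 0 0.0033 0 -0.4;0 0 0.05 0 0.0033 0 -0.4;0 0 0.05 0 0.0033 0 -0.4",
)

```text
time: 17.38
eef_pos: [0.6121, 0.0662, 0.0912]
eef_rot: [0.826, 0.563, -0.0, -0.0]
contact_force: [-3.2, -0.1, -1.7]
grip_width: 0.299
finger_force: 1.5
```

>>> arm_command(
  moves="0 0 0.05 0 0.0033 0 -0.4;0 0 0.05 0 0.0033 0 -0.4;0 0 0.05 0 0.0033 0 -0.4",
)

```text
time: 17.75
eef_pos: [0.6207, 0.0623, 0.0909]
eef_rot: [0.866, 0.5, -0.001, -0.001]
contact_force: [-4.0, -0.3, -2.2]
grip_width: 0.302
finger_force: 1.8
```

```bash
cat > lv.py <<'E'
from h import *
s=manip.sense();psi=2*np.arctan2(s["eef_rot"][1],s["eef_rot"][0]);y=np.array([np.sin(psi),-np.cos(psi)])
p=s["eef_pos"][:2];a=np.array([.588,.005])
print(s["time"],s["eef_pos"],psi,s["contact_force"],"Fy",s["contact_force"][:2]@y,s["finger_force"],s["grip_width"],"r",np.linalg.norm(p-a),"ang tcp",np.arctan2(*(p-a)[::-1]))
w=manip.snapshot("wrist");save(w,"k.png" ,k=1.5)
for t in(.9,1.,1.1,1.2,1.3): print(t,[np.round(1.5*proj(w,(*(a+r*np.array([np.cos(t),np.sin(t)])),.111)),1) for r in(.04,.086)])
E
python3 lv.py
```

```text
17.75 [0.62065446 0.06233834 0.09094306] 1.0462746725225982 [-3.98300584 -0.31144512 -2.16176085] Fy -3.291573446683119 1.8497195199597627 0.3017269643322961 r 0.06598483924217335 ang tcp 1.0531015801640806
0.9 [array([400.4, 480.2]), array([426.3, 344.8])]
1.0 [array([387.5, 479.2]), array([395.9, 342.1])]
1.1 [array([374.6, 479.2]), array([365.3, 342.2])]
1.2 [array([361.8, 480.3]), array([335. , 345.1])]
1.3 [array([349.2, 482.4]), array([305.3, 350.7])]
```

>>> arm_command(
  moves="0 0 0.05 0 0.0033 0 -0.4;0 0 0.05 0 0.0033 0 -0.4",
)

```text
time: 18.05
eef_pos: [0.6261, 0.059, 0.0907]
eef_rot: [0.89, 0.456, -0.001, -0.001]
contact_force: [-4.6, 1.1, -3.0]
grip_width: 0.298
finger_force: 2.1
```

```bash
python3 lv.py
```

```text
18.05 [0.62610435 0.05904869 0.09069806] 0.9472082480694495 [-4.62570107  1.12717646 -2.9904301 ] Fy -4.41330715473485 2.0794009719975293 0.29802614336483857 r 0.06613019598648306 ang tcp 0.9567222531525824
0.9 [array([388. , 480.1]), array([396.6, 342.9])]
1.0 [array([375.1, 480.1]), array([365.9, 342.9])]
1.1 [array([362.2, 481.2]), array([335.5, 345.8])]
1.2 [array([349.6, 483.3]), array([305.9, 351.4])]
1.3 [array([337.4, 486.5]), array([277.4, 359.7])]
```

View pics/k.png

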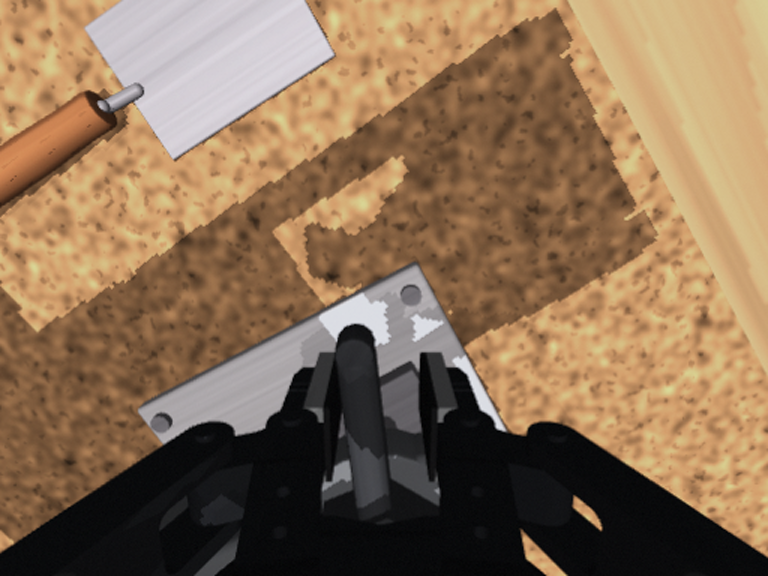

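The lever tip is at (357,338), so its angle is about 1.03 rad and the nut is 0.56–0.68 rad past touch. I'll add a small amount, then back off and withdraw.

>>> arm_command(
  moves="0 0 0.02 0 0.0013 0 -0.4;0 0 0.02 0 0.0013 0 -0.4",
)

```text
time: 18.35
eef_pos: [0.6287, 0.0574, 0.0904]
eef_rot: [0.899, 0.438, -0.0, -0.0]
contact_force: [-5.1, 0.4, -2.8]
grip_width: 0.298
finger_force: 2.1
```

Run:
```python
from h import *
F=[]
for i in range(4):
    s=manip.sense();psi=2*np.arctan2(s["eef_rot"][1],s["eef_rot"][0]);F.append((round(psi,4),*np.round(s["contact_force"],1),round(s["moment"][0],2),round(s["moment"][1],2)));manip.snapshot("wrist")
print(F)
```

```text
[(np.float64(0.9074), np.float64(-5.1), np.float64(0.4), np.float64(-2.8), np.float64(-0.04), np.float64(0.73)), (np.float64(0.9065), np.float64(-4.8), np.float64(0.1), np.float64(-1.7), np.float64(-0.03), np.float64(0.83)), (np.float64(0.9076), np.float64(-4.5), np.float64(0.3), np.float64(-2.9), np.float64(0.04), np.float64(0.75)), (np.float64(0.9081), np.float64(-3.9), np.float64(-0.1), np.float64(-2.1), np.float64(-0.03), np.float64(0.84))]
```

>>> arm_command(
  moves="0 0 0 0 -0.003 0 -0.4;0 0 0 0 -0.003 0 -0.4;0 0 0 0 0 -0.02 -0.4;0 0 0 0 0 -0.04 -0.4;0 0 0 0 0 -0.06 -0.4;0 0 0 0 0 -0.02 -0.4;0 0 0 0 0 0 -0.4;0 0 0 0 0 0 -0.4",
)

```text
time: 19.55
eef_pos: [0.6241, 0.0612, 0.2291]
eef_rot: [0.899, 0.439, -0.001, -0.0]
contact_force: [-1.2, 0.4, -0.3]
grip_width: 0.303
finger_force: 0.0
```

Run:
```python
from h import *
s=manip.sense();print(s["eef_pos"],s["contact_force"],2*np.arctan2(s["eef_rot"][1],s["eef_rot"][0]))
w=manip.snapshot("wrist");g=w["img"].max(2).astype(int)
a=np.array([.588,.005])
# dark bar: for radii along the lever, centre of the dark run vs angle
for r in(.05,.06,.07,.08):
    T=np.arange(.75,1.25,.01);v=[]
    for t in T:
        u=np.round(proj(w,(*(a+r*np.array([np.cos(t),np.sin(t)])),.111))).astype(int);v.append(g[u[1],u[0]])
    print(r,"".join("#" if x<75 else "." for x in v),np.mean(T[np.array(v)<75]))
```

```text
[0.62412131 0.06120232 0.22911267] [-1.2099988   0.38466638 -0.25010058] 0.9078966298338698
0.05 .............########.......#################.##.. 1.0600000000000003
0.06 .....####.......#####...........###............... 0.9291666666666667
0.07 ..................###..........###................ 1.0050000000000001
0.08 ...................#############.................. 1.0000000000000002
```

```bash
python3 -c "
from rig import manip
print(manip.finish_job())"
```

```text
the job is handed in; nothing more can be done
None
```

I loosened the nut, set the foot to an estimated 9–10 N on the gauge plate, re-tightened the nut to about 0.6–0.7 rad past first touch (roughly 22–28 N), and handed the job in with the arm clear; the hand-in gave no verdict, both forces are estimates, and the last lever push read about 5 N rather than 8 N.

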